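Dock the tip box and lock it past the half-lock detent

TASK

Push the lidded tip box along the dock until it is fully home against the back stop, then slide the orange locking lever past its first click (half lock) all the way to its second stop (full lock), so that the bolt stands across the front of the box. Do it all by pushing: lift nothing, and leave the vials, the open tip box and the marker undisturbed.

Things in the scene. Friction and masses are not known exactly. Their poses are not given: they have to be found in the camera images.
- dock: Tip-box dock, fixed to the bench. Origin: on the bench under the centre of the box when home; +x = the way the box is pushed home (away from the open front), +y left, z up. Floor 6 mm thick; guide rails along x, inner faces at y = +-47 mm, tops 34 mm above the bench, from x = -140 mm to the back stop (face at x = +60.5 mm, 50 mm high).
- housing_top (a point): Centre of the flat top of the grey bolt housing on the dock's right, 42 mm above the bench; housing 56 mm along the dock's x, 120 mm along y. The lever's slot runs along y on it. At x = -72, y = -107 mm in the dock's frame. Its white, yellow and green dots mark open, half lock and full lock.
- tips: Loose closed tip box: magenta base, clear lid, whitish tips; 118 (x) x 91 (y) x 55 mm high, 0.15 kg. Origin: centre of its underside, x about along the dock's x. It stands on the dock's floor between the rails, 25 to 70 mm short of home, with a few mm of side play. The ends of its lid, where it may be pushed, are at x = +-60 mm, 31 to 55 mm above its underside; below that +-58 mm.
- lock_lever (a joint): Lever travel, m: 0 open (the start), 0.028 first detent (half lock), 0.056 second stop (full lock, hard end). Grows towards the dock's +y. A sprung detent holds it at each position; a hump takes about 7 N, then it snaps on. It drives a steel bolt across the box's path at dock x = -78 to -66 mm, 11 to 23 mm above the bench, so it closes only when the box is home.
- lever_knob (a point): Centre of the lever's orange thumb piece, 24 mm (dock x) x 13 mm (dock y) x 32 mm high; top 84 mm, underside 52 mm above the bench, on a 10 mm stem. In the dock's frame at x = -72 mm, y = -125 mm + travel, z = 68 mm. Free room over the housing on its -y side for a finger to push it.
- amber_vial: Bystander: amber vial with white cap, 24 mm across, 52 mm high, standing left of the dock. Origin: centre of its underside.
- blue_cap_vial: Bystander: amber vial with blue cap, 21 mm across, 46 mm high, standing right of the dock behind the bolt housing. Origin: centre of its underside.
- open_tips: Bystander: open magenta box of orange tips, 118 x 89 mm, 38 mm high, left of the dock's front. Origin: centre of its underside.
- marker: Bystander: marker pen lying on the bench right of the dock's front, 128 x 10 x 12 mm, length along x. Origin: middle of its underside.

How it is judged:
By the outcome, as a careful person would: the job done as asked, in the order asked, and still so for the second after the job is handed in, with the robot touching nothing.
It also fails if it takes over 48 s, if anything falls off the work surface, if the arm or the gripper's body presses on something with over 40 N, if the wrist force passes 120 N, or if a joint passes its speed limit or range.

ROBOT

A 6-joint arm with a two-finger parallel gripper is mounted at the origin on a cart in front of the work surface, level with it; the furniture and walls round the work are solid. World frame = base frame: x ahead of the robot, y to its left, z up, the work surface at z = 0. Lengths are in mm, angles in degrees, forces in N, time in s.
With the tool pointing down it reaches from about 300 to 850 mm from the base axis. Payload 4.2 kg.
Tool frame: the origin (TCP) lies at the very end of the fingers, on their centre line; the grasp point (between the pads) lies 19 mm behind it (env.grip_depth is the distance from the TCP to the grasp point, in mm); z points along the fingers, y is the line along which they close (so a half turn about z gives the same grasp; the last joint's range is limited). The gripper opens to 91 mm and grips with 3 to 60 N. Pads are 32 mm wide; open, the fingers measure 118 mm over their backs; the gripper's body (76 mm by 178 mm) begins 60 mm behind the grasp point.
Start: joints at [62.796, 18.312, 89.639, -0, 72.044, -1.146], TCP at [252.594, 516.569, 174.676] pointing down, gripper open.
Joint ranges: [-177.97, 177.97], [-48.28, 115.42], [12.27, 149.76], [-77.06, 257.06], [2.81, 150.46], [-146.56, 146.56]. Speed limits (degrees/s): [147.25, 147.25, 180, 180, 180, 180].

INTERFACE

Orientations are given as [roll, pitch, yaw] about the fixed x, y, z axes, in that order (R = Rz(yaw) Ry(pitch) Rx(roll)).
In Python, from workcell import env, cams gives the robot as it stands.
- The arm moves only by the tool apply_moves, never from a script. Its argument "deltas" is a list of rows, each a list of 5 numbers: the shift along the tool's x, y, z in m, then the turn about the tool's z in rad, then the opening, from -1 (shut) to 1 (fully open), so that 0 is half open. In form: [[tx, ty, tz, roll, gripper], ...]. A call has 1 to 5 rows; each row is the pose to reach, as a shift and turn from the pose commanded when the call began, along the tool's axes at that moment; what a row does not reach only later rows make up. A row lasts 1/10 s, in which the tool goes at most 50 mm and 8.59 degrees, less where a joint would pass 70% of its speed; a pose out of reach is approached as far as the arm can. A call with a gripper value outside its range is refused whole. The fingers move at their own pace and stop on an object; "grip_force" is the grip in N (left out, the last holds). Time passes only in rows, so rows that repeat a pose let the fingers close. It gives the time, the measured TCP pose, the force, the opening and the grip force at its end, in the units of the state.
- env.state(): the state, without advancing time (a new reading comes with each control period).
- cams.grab_frame(name): name is "side" or "top"; returns the picture (420x560x3 uint8, blue, green, red); there is no depth.
- cams.get_calibration(name): a dict with "mtx" (3x3 intrinsics, pixels), "eye" and "attitude" of the camera in the world. Camera axes: x right, y down, z forward; pixel columns grow to the right and rows downward; lengths in mm; the calibration is good to about 2 mm. A picture is of the moment at which its call begins. get_calibration takes no time and is no camera call.
- env.job_done(): hands the job in; it is judged then, once.
The state is a dict: "time_s": time; "qpos": joint angles; "qvel": joint speeds; "effort": joint torques, N m; "ee_pos": TCP position; "ee_rot": TCP orientation; "force": force on the tool from outside, world axes, zero at the start; "torque": the same for the moment, N m; "gripper_width": finger opening in mm; "gripper_force": force on a finger pad.
Only numpy, scipy, OpenCV 4.12 (cv2) and the standard library are available. Lean on these libraries where they do the work, as an engineer would, in place of code of your own. Each camera call takes 0.05 s, during which the arm holds its last target. There are 200 camera calls.

## Working session

There is one attempt and no reset: what is moved stays moved. The work goes in short steps, Python scripts to look and compute and a tool call to move; the robot and the scene stay as the last step left them, time stands still between calls to the robot, and variables do not carry over. Pictures are saved under pics/ and viewed, at most 10 in all, crops included, and the job is handed in when it is done.

Besides the shell and the picture viewer there is one more tool, called after "Request:" by a JSON object that holds its "name" and its "arguments", one argument or row to a line. apply_moves: Moves the arm, as the interface text tells. Its arguments: {"type":"object","properties":{"deltas":{"type":"array"},"grip_force":{"type":"number"}},"required":["deltas"]}

```bash
mkdir -p pics
python3 - <<'E'
from workcell import env, cams
import cv2
for n in("top","side"):
    cv2.imwrite(f"pics/{n}0.png",cams.grab_frame(n)); c=cams.get_calibration(n); print(n,c)
s=env.state(); print(s)
E
```

```text
top {'mtx': array([[529.10476153,   0.        , 278.20907381],
       [  0.        , 529.10476153, 206.79331624],
       [  0.        ,   0.        ,   1.        ]]), 'eye': array([ 448.92248146,   18.25534729, 1147.10625695]), 'attitude': array([-173.91194708,   -1.43906793,  -89.93015579])}
side {'mtx': array([[459.97226597,   0.        , 280.94741625],
       [  0.        , 459.97226597, 208.94185682],
       [  0.        ,   0.        ,   1.        ]]), 'eye': array([246.78901136, 304.35486295, 898.07233361]), 'attitude': array([-153.03434512,    0.27349223, -135.76015664])}
{'time_s': 0.1, 'qpos': array([ 6.27953359e+01,  1.83471103e+01,  8.97005661e+01,  4.90236743e-04,
        7.20430128e+01, -1.14568226e+00]), 'qvel': array([-0.03460693, -0.18144321, -0.03811325,  0.10111823,  0.01007413,
       -0.04202686]), 'effort': array([ 5.84162772e-04, -4.13330805e+01, -2.32509238e+01,  7.30306841e-02,
        4.21950035e-02, -4.32831166e-05]), 'ee_pos': array([252.35214967, 516.08728991, 173.90530523]), 'ee_rot': array([-1.79909338e+02, -2.27931559e-03,  1.53940865e+02]), 'force': array([ 0.14420173,  0.44354245, -0.3595822 ]), 'torque': array([ 0.00542216, -0.01943044,  0.01942915]), 'gripper_force': 0.0, 'gripper_width': 91.22287905117761}
```

View pics/top0.png

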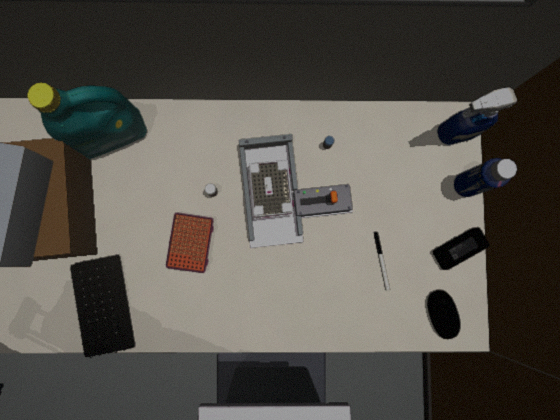

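View pics/side0.png

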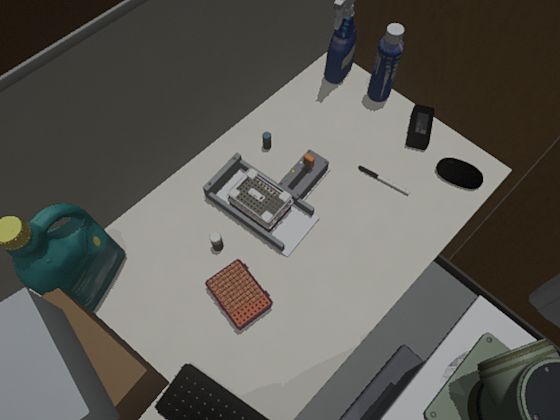

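The top view has the dock around (270,190), with image up as world +x. The box is at about (269,187), the housing at (324,200) and the knob at (334,197). I'll zoom in for the details.

```bash
cat > h.py <<'E'
import numpy as np, cv2
from scipy.spatial.transform import Rotation as R
from workcell import env, cams
def ray(n,uv):
    c=cams.get_calibration(n); d=np.linalg.inv(c['mtx'])@np.array([uv[0],uv[1],1.])
    return c['eye'], R.from_euler('xyz',c['attitude'],degrees=True).apply(d)
def onz(n,uv,z):
    e,d=ray(n,uv); return e+d*(z-e[2])/d[2]
def proj(n,p):
    c=cams.get_calibration(n); q=R.from_euler('xyz',c['attitude'],degrees=True).inv().apply(np.asarray(p,float)-c['eye'])
    q=q@c['mtx'].T; return q[...,:2]/q[...,2:]
E
python3 - <<'E'
import cv2
from h import *
t=cv2.imread('pics/top0.png'); s=cv2.imread('pics/side0.png')
a=cv2.resize(t[125:255,230:390],None,fx=5,fy=4.6 if 0 else 4.6,interpolation=cv2.INTER_CUBIC)
a=cv2.resize(t[128:248,230:360],None,fx=5,fy=5,interpolation=cv2.INTER_CUBIC); cv2.imwrite('pics/tc.png',a)
b=cv2.resize(s[140:260,195:340],None,fx=5,fy=5,interpolation=cv2.INTER_CUBIC); cv2.imwrite('pics/sc.png',b)
E
```

```text
(no output)
```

View pics/tc.png

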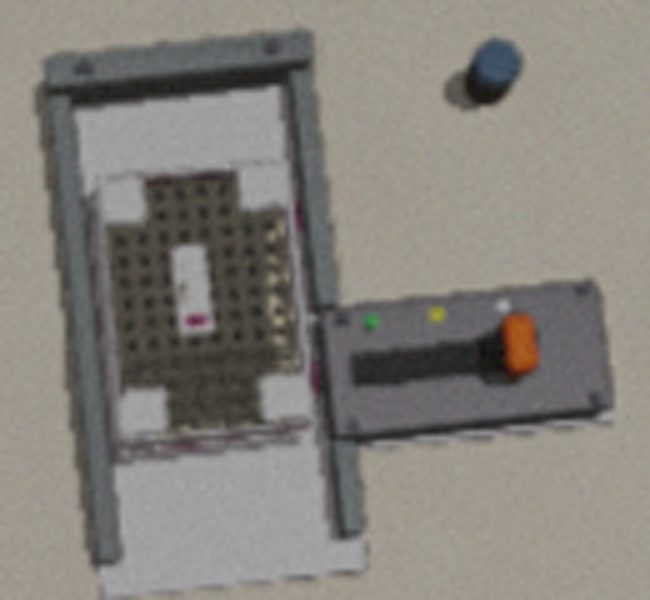

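View pics/sc.png

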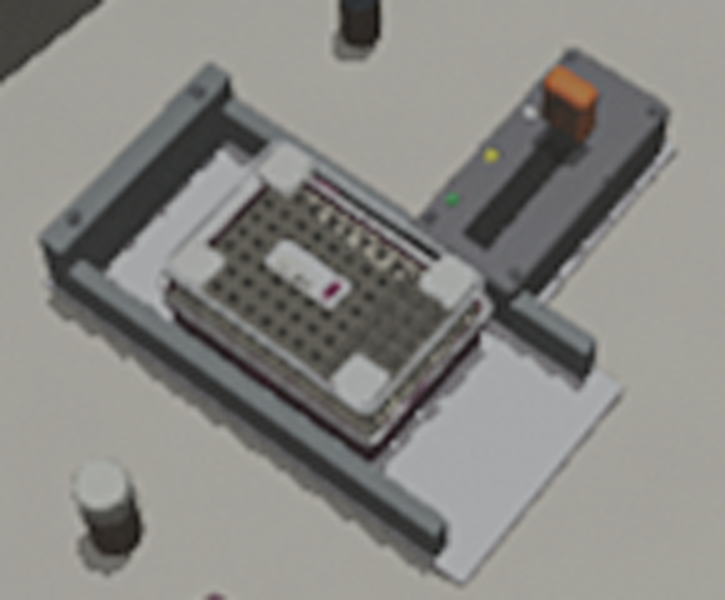

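```bash
cat > m.py <<'E'
from h import *
from scipy.optimize import least_squares
T=lambda x,y:((x+.5)/5-.5+230,(y+.5)/5-.5+128)
S=lambda x,y:((x+.5)/5-.5+195,(y+.5)/5-.5+140)
# (view, pixel, dock pt)
top=[((325,310),(-44,-47,42)),((597,281),(-44,-167,42)),((612,408),(-100,-167,42)),((335,436),(-100,-47,42)),
((121,558),(-140,47,34)),((337,537),(-140,-47,34))]
side=[((670,108),(-100,-167,42)),((573,50),(-44,-167,42)),((580,378),(-140,-47,34)),((435,548),(-140,47,34))]
P=[('top',T(*p),d) for p,d in top]; Q=[('side',S(*p),d) for p,d in side]
def W(v,d):
    c,s=np.cos(v[2]),np.sin(v[2]); return np.array([v[0]+c*d[0]-s*d[1],v[1]+s*d[0]+c*d[1],d[2]])
for name,L in(('top',P),('side',Q),('both',P+Q)):
    f=lambda v:np.concatenate([onz(n,p,d[2])[:2]-W(v,d)[:2] for n,p,d in L])
    r=least_squares(f,[520,20,0.1]); print(name,r.x[:2].round(1),np.degrees(r.x[2]).round(2)); print(r.fun.reshape(-1,2).round(1).tolist())
v=r.x; np.save('v.npy',v)
def D(w): 
    c,s=np.cos(v[2]),np.sin(v[2]); a,b=w[0]-v[0],w[1]-v[1]; return np.array([c*a+s*b,-s*a+c*b]).round(1)
print('knob top',D(onz('top',T(520,338),84)), D(onz('side',S(571,86),84)))
print('box lid top corners',[D(onz('top',T(*p),61)).tolist() for p in((95,178),(283,163),(310,425),(118,440))])
print('box side',[D(onz('side',S(*p),61)).tolist() for p in((280,143),(487,295),(372,418),(165,275))])
for nme,d in(('knob',(-72,-125,68)),('openfront',(-140,0,0)),('stop',(60.5,0,50))): print(nme,W(v,d).round(1))
print('stop check',[D(onz('top',T(*p),50)).tolist() for p in((313,68),(50,95))])
E
python3 m.py
```

```text
top [643.3  10.2] 5.96
[[-1.0, -2.8], [-0.5, 1.2], [1.1, 1.4], [1.3, -1.0], [-0.1, -0.7], [-0.9, 1.9]]
side [638.1  18.8] 6.06
[[4.2, -4.7], [0.0, -3.5], [-2.2, 2.3], [-2.0, 5.9]]
both [641.6  13.2] 5.76
[[0.9, -6.0], [1.8, -2.0], [3.5, -2.0], [3.3, -4.5], [1.5, -4.3], [1.1, -1.7], [1.6, 0.5], [-2.6, 2.0], [-5.4, 7.2], [-5.7, 10.7]]
knob top [ -68.3 -127.9] [ -72.2 -125.4]
box lid top corners [[18.1, 38.0], [17.0, -40.6], [-93.3, -40.6], [-91.8, 38.8]]
box side [[16.3, -37.9], [-98.5, -34.6], [-96.7, 38.4], [12.2, 40.9]]
knob [ 582.5 -118.3   68. ]
openfront [502.3  -0.8   0. ]
stop [701.8  19.3  50. ]
stop check [[58.5, -58.0], [57.3, 53.7]]
```

```bash
cat > d.py <<'E'
import sys
from h import *
V=(641.5,13.0,np.radians(5.9))
def to_dock(w):
    c,s=np.cos(V[2]),np.sin(V[2]); a,b=w[0]-V[0],w[1]-V[1]; return np.array([c*a+s*b,-s*a+c*b,w[2]])
def to_world(d):
    c,s=np.cos(V[2]),np.sin(V[2]); return np.array([V[0]+c*d[0]-s*d[1],V[1]+s*d[0]+c*d[1],d[2]])
def delta(w,yaw):
    s=env.state(); r=R.from_euler('xyz',s['ee_rot'],degrees=True)
    t=r.inv().apply(np.asarray(w,float)-s['ee_pos'])/1000
    dy=(yaw-s['ee_rot'][2]+180)%360-180
    print('delta',t.round(4),'turn',np.radians(-dy).round(4),'| dock now',to_dock(s['ee_pos']).round(1),'t',s['time_s'],'F',s['force'].round(1))
E
python3 - <<'E'
from d import *
print(proj('top',env.state()['ee_pos']))
delta((265,290,175),185.9)
print(to_world((-140,0,44)))
E
```

```text
[-17.64263939 374.84607791]
delta [-0.1107 -0.1975 -0.0008] turn -0.5578 | dock now [-335.4  540.4  173.9] t 0.1 F [ 0.1  0.4 -0.4]
[502.2416056   -1.39095515  44.        ]
```

Request:
{"name": "apply_moves", "arguments": {
  "deltas": [
    [-0.022, -0.04, 0, -0.12, -1],
    [-0.044, -0.079, 0, -0.24, -1],
    [-0.066, -0.118, 0, -0.36, -1],
    [-0.088, -0.158, 0, -0.48, -1],
    [-0.11, -0.198, 0, -0.558, -1]
  ],
  "grip_force": 20
}}

```text
time_s: 0.6
ee_pos: [264.0, 288.4, 174.2]
ee_rot: [-180.0, -0.0, -173.8]
force: [0.1, -0.1, 0.1]
gripper_width: 54.1
gripper_force: 0.0
```

```bash
python3 -c "
from d import *
s=env.state();print(s['ee_pos'],s['ee_rot'],s['gripper_width'])
delta((380,120,175),185.9)
delta(to_world((-155,0,175)),185.9)"
```

```text
[263.95962018 288.41006907 174.23262545] [-1.79961938e+02 -1.83924142e-02 -1.73810955e+02] 54.07821613147133
delta [-0.0972 -0.1799 -0.0007] turn 0.005 | dock now [-347.2  312.8  174.2] t 0.6 F [ 0.1 -0.1  0.1]
delta [-0.1906 -0.3137 -0.0006] turn 0.005 | dock now [-347.2  312.8  174.2] t 0.6 F [ 0.1 -0.1  0.1]
```

Request:
{"name": "apply_moves", "arguments": {
  "deltas": [
    [-0.021, -0.035, 0, 0, -1],
    [-0.042, -0.07, 0, 0, -1],
    [-0.063, -0.105, 0, 0, -1],
    [-0.084, -0.14, 0, 0, -1],
    [-0.106, -0.175, 0, 0, -1]
  ]
}}

```text
time_s: 1.1
ee_pos: [388.3, 125.7, 174.6]
ee_rot: [180.0, -0.0, -174.1]
force: [0.7, 0.5, 0.4]
gripper_width: 14.0
gripper_force: 0.0
```

Request:
{"name": "apply_moves", "arguments": {
  "deltas": [
    [-0.021, -0.035, 0, 0, -1],
    [-0.042, -0.07, 0.02, 0, -1],
    [-0.063, -0.105, 0.04, 0, -1],
    [-0.085, -0.138, 0.06, 0, -1],
    [-0.085, -0.138, 0.075, 0, -1]
  ]
}}

```text
time_s: 1.6
ee_pos: [489.1, -4.6, 98.1]
ee_rot: [-179.9, 0.0, -174.3]
force: [-0.6, 0.8, 0.3]
gripper_width: 0.4
gripper_force: 0.0
```

Run:
```python
from d import *
delta(to_world((-155,0,45)),185.9); s=env.state(); print(s['ee_pos'],s['ee_rot'],s['gripper_width'])
im=[cams.grab_frame(n) for n in('top','side')]
cv2.imwrite('pics/p1.png',np.hstack([cv2.resize(im[0][120:270,210:360],(400,400)),cv2.resize(im[1][120:300,190:370],(400,400))]))
print(proj('top',s['ee_pos']),proj('side',s['ee_pos']))
```

```text
delta [0.0017 0.0019 0.0531] turn -0.0037 | dock now [-153.4   -1.8   98.1] t 1.6 F [-0.6  0.8  0.3]
[489.14233303  -4.5744354   98.11830773] [-1.79934110e+02  4.04093664e-02 -1.74311772e+02] 0.42958138992842976
[276.45518591 242.811611  ] [304.58036808 216.53492364]
```

View pics/p1.png

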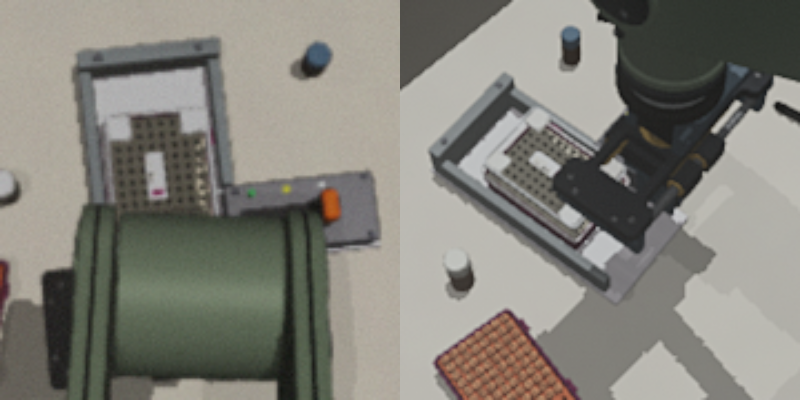

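The box still sits short of home, with its front lid edge at about row 112 of the left crop. The closed gripper is over the dock's open front, clear of the box. Next I'll lower it and push.

Request:
{"name": "apply_moves", "arguments": {
  "deltas": [
    [0, 0.001, 0.025, 0, -1],
    [0, 0.002, 0.05, 0, -1],
    [-0.012, 0.002, 0.052, 0, -1],
    [-0.024, 0.002, 0.052, 0, -1],
    [-0.028, 0.002, 0.052, 0, -1]
  ]
}}

```text
time_s: 2.2
ee_pos: [517.8, 4.1, 49.4]
ee_rot: [-180.0, 0.3, -174.0]
force: [-0.3, -0.3, -0.3]
gripper_width: 0.2
gripper_force: 0.0
```

Request:
{"name": "apply_moves", "arguments": {
  "deltas": [
    [-0.004, 0, 0, 0, -1],
    [-0.008, 0, 0, 0, -1],
    [-0.012, 0, 0, 0, -1],
    [-0.016, 0, 0, 0, -1],
    [-0.02, 0, 0, 0, -1]
  ]
}}

```text
time_s: 2.7
ee_pos: [534.5, 5.7, 47.8]
ee_rot: [180.0, 0.0, -174.1]
force: [-0.0, -0.0, 0.1]
gripper_width: 0.3
gripper_force: 0.0
```

Run:
```python
from d import *
delta(to_world((-76,0,45)),185.9)
```

```text
delta [-0.0312 -0.0037  0.0028] turn 0.0001 | dock now [-107.2    3.7   47.8] t 2.7 F [-0.  -0.   0.1]
```

Request:
{"name": "apply_moves", "arguments": {
  "deltas": [
    [-0.004, -0.001, 0.001, 0, -1],
    [-0.008, -0.002, 0.002, 0, -1],
    [-0.012, -0.003, 0.002, 0, -1],
    [-0.016, -0.003, 0.002, 0, -1],
    [-0.02, -0.003, 0.002, 0, -1]
  ]
}}

```text
time_s: 3.2
ee_pos: [554.8, 4.7, 45.6]
ee_rot: [180.0, 0.0, -174.1]
force: [0.5, -0.4, 0.1]
gripper_width: 0.6
gripper_force: 0.0
```

Run:
```python
from d import *
delta(to_world((-76,0,45)),185.9)
im=[cams.grab_frame(n) for n in('top','side')]
cv2.imwrite('pics/p2.png',np.hstack([cv2.resize(im[0][130:230,230:330],(400,400),interpolation=2),cv2.resize(im[1][140:260,195:315],(400,400),interpolation=2)]))
```

```text
delta [-0.0111 -0.0007  0.0006] turn 0.0001 | dock now [-87.1   0.7  45.6] t 3.2 F [ 0.5 -0.4  0.1]
```

View pics/p2.png

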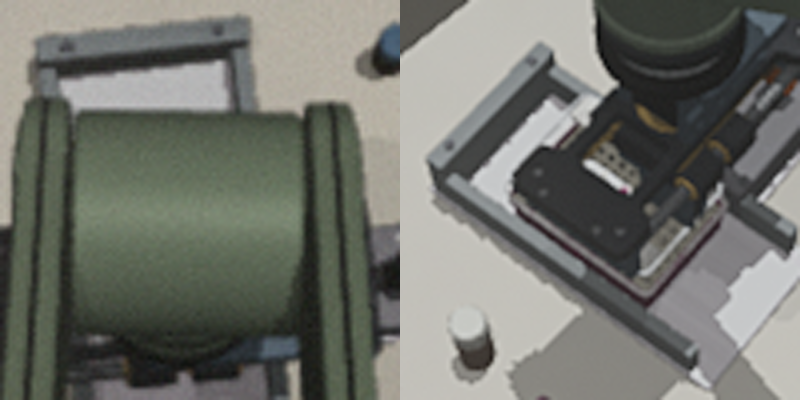

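Run:
```python
from d import *
im=cams.grab_frame('side'); im0=cv2.imread('pics/side0.png')
s=env.state(); r=R.from_euler('xyz',s['ee_rot'],degrees=True)
print(s['ee_pos'],s['qpos'].round(2))
out=[]
for k in(im0,im):
    k=k[160:250,220:320].copy(); k=cv2.resize(k,(400,360),interpolation=2); out.append(k)
for dx in(-16,16):
  for dy in(-13.5,13.5):
    p=s['ee_pos']+r.apply([dx,dy,0]); u=proj('side',p); print(u.round(1)); q=((u-[220,160])*4+1.5).astype(int); cv2.circle(out[1],tuple(map(int,q)),3,(0,255,0),-1); cv2.circle(out[0],tuple(map(int,q)),3,(0,255,0),-1)
cv2.imwrite('pics/p3.png',np.hstack(out))
```

```text
[554.63346952   4.78315273  45.5923649 ] [-7.0000e-01  2.2990e+01  1.0283e+02  1.0000e-02  5.4170e+01 -9.6620e+01]
[275.4 202.1]
[267.3 211.1]
[287.4 210.5]
[279.3 219.7]
```

View pics/p3.png

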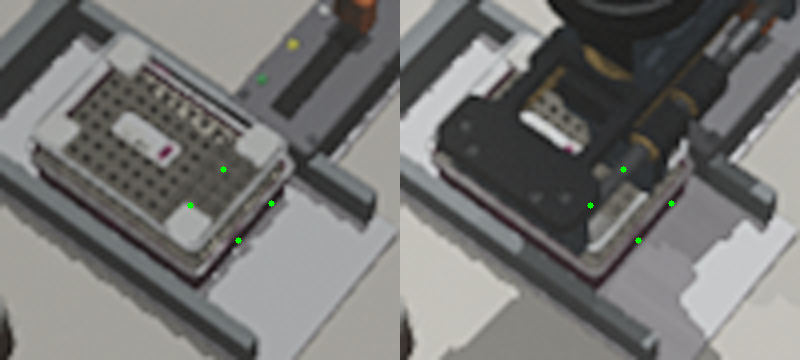

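Run:
```python
from d import *
s=env.state(); r=R.from_euler('xyz',s['ee_rot'],degrees=True)
for z in(0,-19,-60,-79,-100):
  for hx,hy in((16,13.5),(38,89)):
    print(z,hx,[(((proj('side',s['ee_pos']+r.apply([a*hx,b*hy,z]))-[220,160])*4+[400,0]).round().astype(int)).tolist() for a,b in((-1,-1),(-1,1),(1,1),(1,-1))])
```

```text
0 16 [[622, 168], [589, 204], [637, 239], [670, 202]]
0 38 [[677, 49], [462, 285], [578, 372], [790, 125]]
-19 16 [[621, 151], [588, 188], [637, 223], [670, 185]]
-19 38 [[677, 30], [458, 269], [576, 357], [792, 107]]
-60 16 [[620, 112], [585, 149], [636, 185], [671, 147]]
-60 38 [[678, -12], [450, 234], [573, 324], [798, 67]]
-79 16 [[619, 92], [584, 131], [636, 167], [671, 128]]
-79 38 [[679, -33], [446, 216], [571, 308], [801, 47]]
-100 16 [[618, 70], [582, 109], [636, 146], [671, 106]]
-100 38 [[679, -57], [441, 196], [569, 289], [804, 24]]
```

Run:
```python
from d import *
im=cams.grab_frame('side')[150:240,215:335]
im=cv2.resize(im,None,fx=6.6,fy=6.6,interpolation=2); im=(255*(im/255.)**.55).astype('uint8')
cv2.imwrite('pics/p4.png',im)
```

```text
(no output)
```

View pics/p4.png

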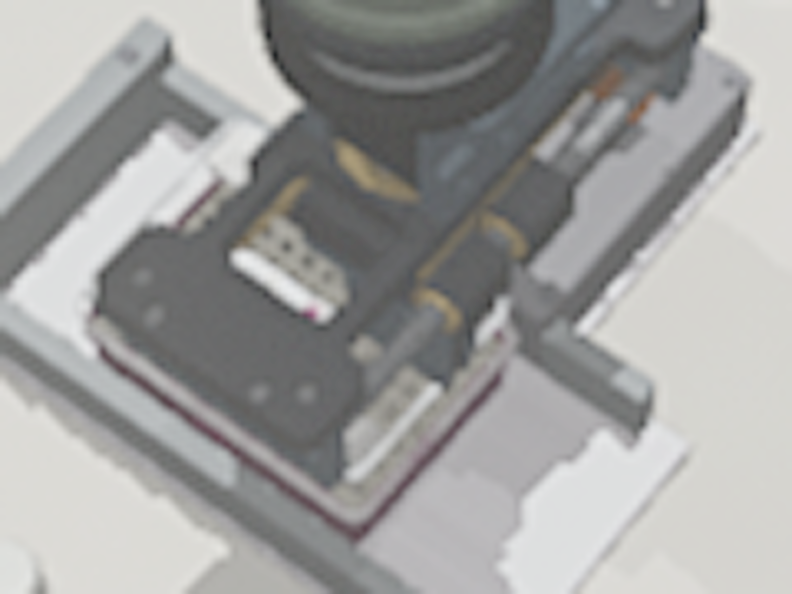

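The box hasn't moved, although the reported TCP should already be in contact with it. In the side view the fingertips (around (283,205)) appear above the lid, higher than I projected. I'll triangulate known features from both views to check the height calibration.

Run:
```python
from d import *
T=lambda x,y:((x+.5)/5-.5+230,(y+.5)/5-.5+128)
S=lambda x,y:((x+.5)/5-.5+195,(y+.5)/5-.5+140)
def tri(a,b):
    e1,d1=ray('top',a); e2,d2=ray('side',b); d1/=np.linalg.norm(d1); d2/=np.linalg.norm(d2)
    A=np.stack([d1,-d2],1); t=np.linalg.lstsq(A,e2-e1,rcond=None)[0]; p,q=e1+d1*t[0],e2+d2*t[1]; return ((p+q)/2).round(1),np.linalg.norm(p-q).round(1)
for n,a,b in(('hous -100,-167 z42',(612,408),(670,108)),('hous -44,-167 z42',(597,281),(573,50)),('rail R 34',(337,537),(580,378)),('rail L 34',(109,561),(440,528)),
 ('white dot 42',(503,306),(528,112)),('yellow 42',(437,314),(491,156)),('green 42',(372,321),(452,199)),('knob 84',(520,338),(571,86)),('stop scr L 50',(85,67),(73,217)),('stop scr R 50',(272,46),(197,91)),('label magenta 61',(195,320),(332,291)),('floor front corner R 6',(366,570),(622,391)),('floor front L 6',(103,597),(462,583))):
    print(n,*tri(T(*a),S(*b)))
```

```text
hous -100,-167 z42 [ 563.  -166.1   35.3] 0.1
hous -44,-167 z42 [ 617.8 -161.6   29.6] 1.2
rail R 34 [509.5 -50.9   7.6] 0.1
rail L 34 [498.3  47.   27.5] 0.4
white dot 42 [ 606.2 -119.9   36.9] 0.1
yellow 42 [602.5 -92.   36.6] 0.5
green 42 [599.4 -64.2  36.9] 0.4
knob 84 [ 586.7 -122.6   75.6] 2.1
stop scr L 50 [707.   58.1  43.8] 0.4
stop scr R 50 [715.6 -21.8  45.3] 1.3
label magenta 61 [596.7  10.8  56.2] 0.8
floor front corner R 6 [495.9 -64.2  -5.5] 0.0
floor front L 6 [483.5  49.9  -2.4] 0.8
```

Request:
{"name": "apply_moves", "arguments": {
  "deltas": [
    [0.03, 0, 0, 0, -1],
    [0.06, 0, 0, 0, -1],
    [0.09, 0, 0, 0, -1],
    [0.11, 0, 0, 0, -1],
    [0.11, 0, 0, 0, -1]
  ]
}}

```text
time_s: 3.9
ee_pos: [441.6, -6.7, 45.5]
ee_rot: [180.0, -0.2, -174.1]
force: [0.7, 0.6, 0.2]
gripper_width: 0.8
gripper_force: 0.0
```

Run:
```python
from d import *
s=env.state(); print(s['ee_pos'],s['force'])
im=cams.grab_frame('side'); print(proj('side',s['ee_pos']))
r=R.from_euler('xyz',s['ee_rot'],degrees=True)
f=1/1
o=(230,140); k=5.3
c=cv2.resize(im[o[1]:o[1]+110,o[0]:o[0]+150],None,fx=k,fy=k,interpolation=2); c=(255*(c/255.)**.55).astype('uint8')
for z in(0,-79):
  for a,b in((-1,-1),(-1,1),(1,1),(1,-1)):
    u=(proj('side',s['ee_pos']+r.apply([a*16,b*13.5,z]))-o)*k; cv2.circle(c,tuple(int(i) for i in u),3,(0,255,0) if z==0 else (0,0,255),-1)
cv2.imwrite('pics/p5.png',c)
```

```text
[441.58266052  -6.65505842  45.53398129] [0.71783479 0.63363121 0.19929638]
[321.59577662 242.2118367 ]
```

View pics/p5.png

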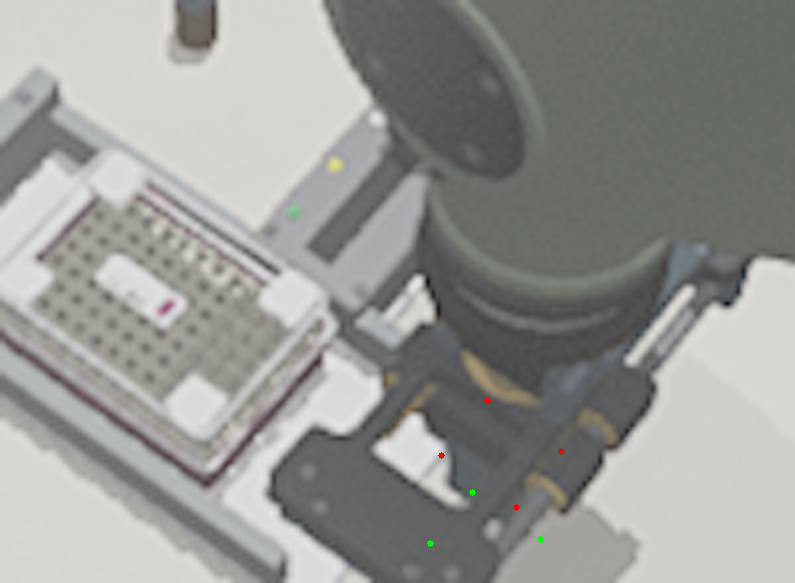

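Request:
{"name": "apply_moves", "arguments": {
  "deltas": [
    [0, 0, 0.008, 0, -1],
    [0, 0, 0.016, 0, -1],
    [0, 0, 0.024, 0, -1],
    [0, 0, 0.032, 0, -1],
    [0, 0, 0.038, 0, -1]
  ]
}}

```text
time_s: 4.45
ee_pos: [444.7, -6.5, 6.4]
ee_rot: [180.0, -0.1, -174.1]
force: [0.8, 0.3, 0.2]
gripper_width: 0.1
gripper_force: 0.0
```

Request:
{"name": "apply_moves", "arguments": {
  "deltas": [
    [0, 0, 0.002, 0, -1],
    [0, 0, 0.004, 0, -1],
    [0, 0, 0.006, 0, -1],
    [0, 0, 0.008, 0, -1],
    [0, 0, 0.01, 0, -1]
  ]
}}

```text
time_s: 4.95
ee_pos: [445.2, -6.6, -2.3]
ee_rot: [-180.0, 0.0, -174.1]
force: [0.8, 0.2, -1.2]
gripper_width: 0.6
gripper_force: 0.0
```

At a reported z of -2 mm there's still no real contact. The fingertips must be higher than the readout says, so I'll keep feeling downward gently.

Request:
{"name": "apply_moves", "arguments": {
  "deltas": [
    [0, 0, 0.002, 0, -1],
    [0, 0, 0.004, 0, -1],
    [0, 0, 0.004, 0, -1]
  ]
}}

```text
time_s: 5.25
ee_pos: [444.8, -6.6, -6.6]
ee_rot: [180.0, -0.0, -174.1]
force: [0.1, -0.4, -0.2]
gripper_width: 0.2
gripper_force: 0.0
```

Request:
{"name": "apply_moves", "arguments": {
  "deltas": [
    [0, 0, 0.003, 0, -1],
    [0, 0, 0.006, 0, -1],
    [0, 0, 0.009, 0, -1],
    [0, 0, 0.012, 0, -1]
  ]
}}

```text
time_s: 5.65
ee_pos: [444.9, -6.6, -18.7]
ee_rot: [180.0, -0.0, -174.1]
force: [-0.4, -0.1, 1.0]
gripper_width: 0.5
gripper_force: 0.0
```

Request:
{"name": "apply_moves", "arguments": {
  "deltas": [
    [0, 0, 0.003, 0, -1],
    [0, 0, 0.006, 0, -1],
    [0, 0, 0.009, 0, -1],
    [0, 0, 0.009, 0, -1]
  ]
}}

```text
time_s: 6.05
ee_pos: [444.6, -6.5, -27.8]
ee_rot: [180.0, -0.0, -174.1]
force: [-0.3, -0.4, 0.0]
gripper_width: 0.4
gripper_force: 0.0
```

Run:
```python
from d import *
s=env.state(); print(s['ee_pos'],s['force'],s['effort'].round(2))
```

```text
[444.64134735  -6.54998558 -27.77916498] [-0.33862433 -0.40265536  0.04168829] [-0.000e+00 -3.420e+01 -1.397e+01 -3.000e-02  2.000e-02 -0.000e+00]
```

Request:
{"name": "apply_moves", "arguments": {
  "deltas": [
    [0, 0, 0.003, 0, -1],
    [0, 0, 0.006, 0, -1],
    [0, 0, 0.006, 0, -1]
  ]
}}

```text
time_s: 6.35
ee_pos: [444.7, -6.6, -33.7]
ee_rot: [180.0, -0.0, -174.1]
force: [-0.9, -0.5, -0.5]
gripper_width: 0.4
gripper_force: 0.0
```

Request:
{"name": "apply_moves", "arguments": {
  "deltas": [
    [0, 0, 0.002, 0, -1],
    [0, 0, 0.004, 0, -1],
    [0, 0, 0.004, 0, -1]
  ]
}}

```text
time_s: 6.65
ee_pos: [444.8, -6.6, -37.6]
ee_rot: [180.0, -0.0, -174.1]
force: [0.8, -0.5, 0.8]
gripper_width: 0.1
gripper_force: 0.0
```

Request:
{"name": "apply_moves", "arguments": {
  "deltas": [
    [0, 0, 0.002, 0, -1],
    [0, 0, 0.004, 0, -1],
    [0, 0, 0.004, 0, -1]
  ]
}}

```text
time_s: 6.95
ee_pos: [445.3, -6.6, -39.1]
ee_rot: [-180.0, 0.1, -174.1]
force: [-5.6, -0.0, 25.3]
gripper_width: 0.5
gripper_force: 12.9
```

Request:
{"name": "apply_moves", "arguments": {
  "deltas": [
    [0, 0, 0.002, 0, -1],
    [0, 0, 0.004, 0, -1],
    [0, 0, 0.004, 0, -1]
  ]
}}

```text
time_s: 7.25
ee_pos: [445.4, -6.6, -39.2]
ee_rot: [-180.0, 0.1, -174.1]
force: [-15.1, 0.3, 69.5]
gripper_width: 0.7
gripper_force: 34.6
```

The fingertips touched the bench at a reported z of about -39 mm. So the true tip height is the reported z plus about 39 mm, which also matches the pictures. I'll lift off now.

Request:
{"name": "apply_moves", "arguments": {
  "deltas": [
    [0, 0, -0.008, 0, -1],
    [0, 0, -0.02, 0, -1],
    [0, 0, -0.035, 0, -1],
    [0, 0, -0.05, 0, -1],
    [0, 0, -0.05, 0, -1]
  ]
}}

```text
time_s: 7.75
ee_pos: [446.6, -6.7, 6.1]
ee_rot: [-180.0, 0.2, -174.1]
force: [-0.2, 0.3, -0.2]
gripper_width: 0.6
gripper_force: 0.0
```

Run:
```python
from d import *
s=env.state(); print(s['ee_pos'],s['force'],s['gripper_force'])
delta(to_world((-135,0,5)),185.9)
```

```text
[446.63351295  -6.65512935   6.10895742] [-0.16230181  0.25181182 -0.19486321] 0.0
delta [-0.0608 -0.0005  0.0014] turn 0.0003 | dock now [-195.9    0.5    6.1] t 7.75 F [-0.2  0.3 -0.2]
```

Request:
{"name": "apply_moves", "arguments": {
  "deltas": [
    [-0.015, 0, 0, 0, -1],
    [-0.03, 0, 0, 0, -1],
    [-0.045, 0, 0, 0, -1],
    [-0.06, 0, 0, 0, -1],
    [-0.068, 0, 0, 0, -1]
  ]
}}

```text
time_s: 8.25
ee_pos: [513.5, 0.5, 3.8]
ee_rot: [180.0, -0.0, -174.1]
force: [-0.1, -0.1, 0.5]
gripper_width: 0.1
gripper_force: 0.0
```

Request:
{"name": "apply_moves", "arguments": {
  "deltas": [
    [-0.004, 0, 0, 0, -1],
    [-0.008, 0, 0, 0, -1],
    [-0.012, 0, 0, 0, -1],
    [-0.016, 0, 0, 0, -1],
    [-0.02, 0, 0, 0, -1]
  ]
}}

```text
time_s: 8.75
ee_pos: [532.3, 2.5, 4.6]
ee_rot: [180.0, -0.0, -174.1]
force: [-0.9, -0.0, 0.6]
gripper_width: 0.4
gripper_force: 0.3
```

```bash
cat > box.py <<'E'
from d import *
# box edges seen along dock x in side view: sample brightness of lid-front corner region & magenta base
im=cams.grab_frame('side'); im0=cv2.imread('pics/side0.png')
h=cv2.cvtColor(im,cv2.COLOR_BGR2HSV); h0=cv2.cvtColor(im0,cv2.COLOR_BGR2HSV)
for k in(h0,h):
    m=cv2.inRange(k,(140,80,30),(179,255,255)); m[:150]=0; m[250:]=0; m[:,:200]=0; m[:,310:]=0
    v,u=np.nonzero(m); i=u.argmin(); j=v.argmax(); print(len(u),'leftmost',u[i],v[i],'lowest',u[j],v[j],to_dock(onz('side',(u[j],v[j]),6)).round(1),to_dock(onz('side',(u[i],v[i]),30)).round(1))
delta(to_world((-76,0,5)),185.9)
E
python3 box.py
```

```text
10 leftmost 245 214 lowest 272 227 [-89.6  22.8   6. ] [-33.4  42.8  30. ]
5 leftmost 237 185 lowest 258 197 [-19.7 -14.8   6. ] [26.  -0.2 30. ]
delta [-0.0327 -0.0007 -0.0003] turn 0.0002 | dock now [-108.7    0.7    4.7] t 8.8 F [ 0.6  0.2 -0.3]
```

Request:
{"name": "apply_moves", "arguments": {
  "deltas": [
    [-0.004, 0, 0, 0, -1],
    [-0.008, 0, 0, 0, -1],
    [-0.012, 0, 0, 0, -1],
    [-0.016, 0, 0, 0, -1],
    [-0.02, 0, 0, 0, -1]
  ]
}}

```text
time_s: 9.3
ee_pos: [552.8, 4.6, 4.6]
ee_rot: [180.0, 0.0, -174.1]
force: [0.0, 0.1, 0.0]
gripper_width: 0.4
gripper_force: 0.2
```

```bash
cat > box.py <<'E'
from d import *
a=cams.grab_frame('side'); b=cv2.imread('pics/side0.png')
# shift of label/lid front corners: intensity profile along dock x line at lid-left edge, z=61
g=[cv2.GaussianBlur(cv2.cvtColor(k,cv2.COLOR_BGR2GRAY),(0,0),.7).astype(np.float32) for k in(b,a)]
xs=np.arange(-30,62,4)
for y in(-5,15,30):
    p=np.array([proj('side',to_world((x,y,6))) for x in xs],np.float32)
    for k in g: print(y,cv2.remap(k,p[None,:,0],p[None,:,1],1)[0].round().astype(int).tolist())
print(xs.tolist()); delta(to_world((-76,0,5)),185.9)
E
python3 box.py
```

```text
-5 [77, 85, 75, 85, 79, 82, 78, 74, 84, 80, 87, 77, 81, 83, 77, 69, 119, 160, 145, 165, 167, 169, 146]
-5 [114, 108, 102, 112, 93, 53, 52, 58, 89, 107, 116, 105, 114, 106, 108, 111, 105, 116, 104, 115, 107, 100, 103]
15 [87, 91, 85, 91, 84, 90, 89, 87, 91, 82, 91, 84, 97, 145, 162, 164, 164, 161, 159, 166, 167, 169, 147]
15 [56, 56, 56, 57, 57, 57, 58, 57, 58, 58, 57, 73, 119, 120, 120, 122, 120, 126, 116, 145, 194, 208, 205]
30 [95, 96, 91, 91, 97, 93, 93, 95, 95, 97, 92, 94, 95, 92, 95, 115, 153, 166, 167, 167, 167, 169, 152]
30 [58, 58, 58, 58, 60, 73, 66, 59, 60, 60, 60, 75, 116, 120, 124, 129, 123, 126, 128, 123, 130, 136, 150]
[-30, -26, -22, -18, -14, -10, -6, -2, 2, 6, 10, 14, 18, 22, 26, 30, 34, 38, 42, 46, 50, 54, 58]
delta [-0.0122 -0.0007 -0.0003] turn 0.0002 | dock now [-88.2   0.7   4.7] t 9.35 F [ 2.  -0.5  0.3]
```

Request:
{"name": "apply_moves", "arguments": {
  "deltas": [
    [-0.003, 0, 0, 0, -1],
    [-0.006, 0, 0, 0, -1],
    [-0.008, 0, 0, 0, -1],
    [-0.008, 0, 0, 0, -1]
  ]
}}

```text
time_s: 9.75
ee_pos: [560.9, 5.4, 4.6]
ee_rot: [180.0, 0.0, -174.1]
force: [0.0, 0.5, -0.3]
gripper_width: 0.1
gripper_force: 0.0
```

Request:
{"name": "apply_moves", "arguments": {
  "deltas": [
    [-0.002, 0, 0, 0, -1],
    [-0.004, 0, 0, 0, -1],
    [-0.004, 0, 0, 0, -1]
  ]
}}

```text
time_s: 10.05
ee_pos: [564.4, 5.7, 4.6]
ee_rot: [180.0, -0.0, -174.1]
force: [-2.1, -0.4, 0.8]
gripper_width: 0.3
gripper_force: 0.4
```

Request:
{"name": "apply_moves", "arguments": {
  "deltas": [
    [-0.002, 0, 0, 0, -1],
    [-0.002, 0, 0, 0, -1]
  ]
}}

```text
time_s: 10.25
ee_pos: [564.3, 5.7, 4.6]
ee_rot: [180.0, -0.3, -174.1]
force: [-6.0, -1.2, 4.7]
gripper_width: 0.4
gripper_force: 2.8
```

Resistance starts at dock x of about -76.5 mm, which is the expected home position. One firmer nudge will seat the box.

Request:
{"name": "apply_moves", "arguments": {
  "deltas": [
    [-0.001, 0, 0, 0, -1],
    [-0.002, 0, 0, 0, -1],
    [-0.002, 0, 0, 0, -1]
  ]
}}

```text
time_s: 10.55
ee_pos: [564.1, 5.7, 4.6]
ee_rot: [180.0, -0.5, -174.1]
force: [-10.5, -2.2, 7.7]
gripper_width: 0.2
gripper_force: 4.9
```

Request:
{"name": "apply_moves", "arguments": {
  "deltas": [
    [0.01, 0, 0, 0, -1],
    [0.03, 0, 0, 0, -1],
    [0.03, 0, -0.04, 0.1, -1],
    [0.03, 0, -0.08, 0.2, -1],
    [0.03, 0, -0.1, 0.3, -1]
  ]
}}

```text
time_s: 11.05
ee_pos: [540.8, 3.1, 108.1]
ee_rot: [179.9, 0.4, 168.5]
force: [-0.1, 0.8, 0.1]
gripper_width: 0.7
gripper_force: 0.0
```

Run:
```python
from d import *
print(env.state()['ee_pos'])
delta(to_world((-72,-168,105)),95.9)
```

```text
[540.78449652   3.14783939 108.11048595]
delta [-0.0783 -0.1521  0.0034] turn 1.2668 | dock now [-101.2    0.6  108.1] t 11.05 F [-0.1  0.8  0.1]
```

Request:
{"name": "apply_moves", "arguments": {
  "deltas": [
    [-0.016, -0.03, 0, 0.14, -1],
    [-0.032, -0.06, 0, 0.28, -1],
    [-0.048, -0.09, 0, 0.42, -1],
    [-0.064, -0.12, 0, 0.56, -1],
    [-0.078, -0.152, 0, 0.7, -1]
  ]
}}

```text
time_s: 11.55
ee_pos: [586.3, -162.5, 104.7]
ee_rot: [179.9, 0.1, 128.3]
force: [0.5, -0.1, 0.5]
gripper_width: 0.5
gripper_force: 0.0
```

Request:
{"name": "apply_moves", "arguments": {
  "deltas": [
    [0, 0, 0, 0.14, -1],
    [0, 0, 0, 0.28, -1],
    [0, 0, 0, 0.42, -1],
    [0, 0, 0, 0.56, -1],
    [0, 0, 0, 0.56, -1]
  ]
}}

```text
time_s: 12.05
ee_pos: [585.7, -161.3, 104.6]
ee_rot: [179.9, 0.0, 96.5]
force: [-0.4, 0.2, 0.6]
gripper_width: 0.2
gripper_force: 0.0
```

Run:
```python
from d import *
print(env.state()['ee_pos'],env.state()['ee_rot'])
delta(to_world((-72,-168,21)),95.9)
im=[cams.grab_frame(n) for n in('top','side')]
cv2.imwrite('pics/p6.png',np.hstack([cv2.resize(im[0][125:245,230:350],(400,400),interpolation=2),cv2.resize(im[1][130:260,195:325],(400,400),interpolation=2)]))
```

```text
[ 585.69923447 -161.33169264  104.62610687] [1.79922422e+02 1.62989512e-02 9.65410307e+01]
delta [-0.0003  0.0013  0.0836] turn 0.0112 | dock now [ -73.4 -167.7  104.6] t 12.05 F [-0.4  0.2  0.6]
```

View pics/p6.png

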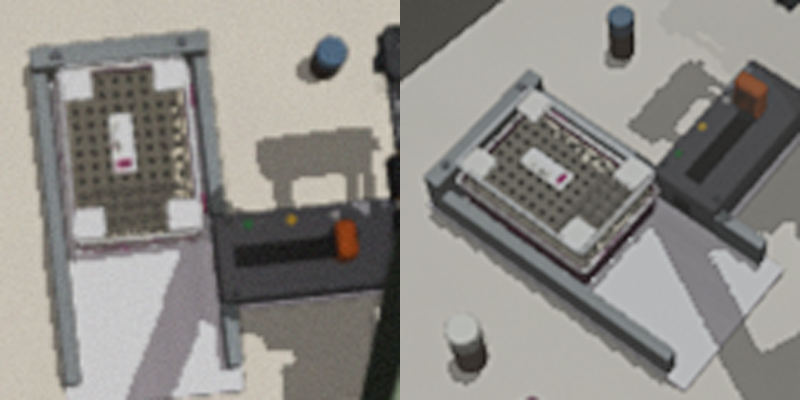

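The box sits flush against the back stop, with its front edge at about (120,60) in the left crop. The lever is still open, with the knob at (345,240). Next I'll lower the fingers on the knob's -y side.

Request:
{"name": "apply_moves", "arguments": {
  "deltas": [
    [0, 0.001, 0.03, 0.01, -1],
    [0, 0.001, 0.06, 0.01, -1],
    [0, 0.001, 0.08, 0.01, -1],
    [0, 0.001, 0.084, 0.01, -1],
    [0, 0.001, 0.084, 0.01, -1]
  ]
}}

```text
time_s: 12.65
ee_pos: [586.2, -161.0, 20.3]
ee_rot: [-180.0, -0.0, 96.0]
force: [0.5, -0.2, -0.2]
gripper_width: 0.8
gripper_force: 0.0
```

Run:
```python
from d import *
print(env.state()['ee_rot'])
delta(to_world((-72,-148,21)),95.9)
```

```text
[-1.79968618e+02 -1.92971784e-02  9.60329651e+01]
delta [ 0.0194  0.0009 -0.0006] turn 0.0023 | dock now [ -72.9 -167.4   20.3] t 12.65 F [ 0.5 -0.2 -0.2]
```

Request:
{"name": "apply_moves", "arguments": {
  "deltas": [
    [0.006, 0, 0, 0, -1],
    [0.012, 0, 0, 0, -1],
    [0.016, 0, 0, 0, -1],
    [0.02, 0, 0, 0, -1],
    [0.024, 0, 0, 0, -1]
  ]
}}

```text
time_s: 13.15
ee_pos: [584.6, -139.6, 21.7]
ee_rot: [179.9, 0.3, 96.1]
force: [-1.1, -8.1, 1.5]
gripper_width: 0.6
gripper_force: 3.9
```

Request:
{"name": "apply_moves", "arguments": {
  "deltas": [
    [0.004, 0, 0, 0, -1],
    [0.008, 0, 0, 0, -1],
    [0.012, 0, 0, 0, -1],
    [0.012, 0, 0, 0, -1]
  ]
}}

```text
time_s: 13.55
ee_pos: [582.4, -124.3, 20.7]
ee_rot: [180.0, -0.1, 96.0]
force: [0.6, -0.8, -0.4]
gripper_width: 0.7
gripper_force: 0.0
```

```bash
cat > kn.py <<'E'
from d import *
im=cams.grab_frame('side'); t=cams.grab_frame('top')
for n,k,lim in(('side',im,(140,200,260,335)),('top',t,(170,230,280,370))):
    m=cv2.inRange(cv2.cvtColor(k,cv2.COLOR_BGR2HSV),(4,150,80),(16,255,255)); r=np.zeros_like(m); a=lim; r[a[0]:a[1],a[2]:a[3]]=m[a[0]:a[1],a[2]:a[3]]
    v,u=np.nonzero(r)
    if len(u): print(n,len(u),u.mean().round(1),v.mean().round(1),to_dock(onz(n,(u.mean(),v.mean()),76)).round(1))
    else: print(n,'none')
delta(to_world((-72,-91.5,20)),95.9)
E
python3 kn.py
```

```text
side 42 300.9 166.0 [ -70.2 -100.8   76. ]
top 16 318.1 195.4 [-64.9 -96.9  76. ]
delta [0.0394 0.001  0.0005] turn 0.0013 | dock now [ -73.  -130.9   20.5] t 13.65 F [-1.1  0.3  0.1]
```

The lever snapped to the first click, with the knob at y of about -98. Pushing on.

Request:
{"name": "apply_moves", "arguments": {
  "deltas": [
    [0.006, 0, 0, 0, -1],
    [0.012, 0, 0, 0, -1],
    [0.017, 0, 0, 0, -1],
    [0.022, 0, 0, 0, -1],
    [0.027, 0, 0, 0, -1]
  ]
}}

```text
time_s: 14.15
ee_pos: [579.5, -98.4, 20.5]
ee_rot: [-180.0, 0.0, 96.0]
force: [-0.8, -1.0, 0.4]
gripper_width: 0.3
gripper_force: 0.3
```

```bash
python3 kn.py
```

```text
side 46 295.8 171.6 [-70.3 -83.1  76. ]
top none
delta [0.0118 0.0011 0.0006] turn 0.0012 | dock now [ -73.1 -103.3   20.5] t 14.25 F [-0.5  0.1  0.5]
```

Request:
{"name": "apply_moves", "arguments": {
  "deltas": [
    [0.003, 0, 0, 0, -1],
    [0.006, 0, 0, 0, -1],
    [0.009, 0, 0, 0, -1],
    [0.009, 0, 0, 0, -1]
  ]
}}

```text
time_s: 14.65
ee_pos: [578.7, -89.0, 20.6]
ee_rot: [-180.0, -0.0, 96.0]
force: [-0.9, -0.1, 0.4]
gripper_width: 0.4
gripper_force: 0.0
```

```bash
python3 kn.py
```

```text
side 47 292.7 175.4 [-70.8 -71.9  76. ]
top none
delta [0.0039 0.0009 0.0006] turn 0.0012 | dock now [-72.9 -95.4  20.6] t 14.75 F [ 0.4 -0.1 -0.6]
```

Request:
{"name": "apply_moves", "arguments": {
  "deltas": [
    [0.003, 0, 0, 0, -1],
    [0.005, 0, 0, 0, -1],
    [0.006, 0, 0, 0, -1],
    [0.006, 0, 0, 0, -1]
  ]
}}

```text
time_s: 15.15
ee_pos: [578.8, -87.5, 20.9]
ee_rot: [179.9, 0.4, 96.1]
force: [-0.0, -12.6, -0.5]
gripper_width: 0.0
gripper_force: 5.9
```

```bash
python3 kn.py
```

```text
side 45 292.5 175.2 [-70.3 -71.9  76. ]
top none
delta [0.002  0.0007 0.0008] turn 0.0032 | dock now [-72.7 -93.5  20.8] t 15.25 F [  0.3 -10.8  -0.7]
```

The knob is against a hard end: 12.6 N with no movement, which is well over the hump. I'll back off and lift clear.

Request:
{"name": "apply_moves", "arguments": {
  "deltas": [
    [-0.015, 0, 0, 0, -1],
    [-0.035, 0, 0, 0, -1],
    [-0.04, 0, -0.03, 0, -1],
    [-0.04, 0, -0.07, 0, -1],
    [-0.04, 0, -0.11, 0, -1]
  ]
}}

```text
time_s: 15.75
ee_pos: [581.8, -123.7, 131.4]
ee_rot: [-179.9, -0.1, 95.9]
force: [0.9, -0.2, 0.3]
gripper_width: 0.7
gripper_force: 0.0
```

Request:
{"name": "apply_moves", "arguments": {
  "deltas": [
    [-0.03, 0, 0, 0, -1],
    [-0.06, 0, 0, 0, -1],
    [-0.09, 0, 0, 0, -1],
    [-0.12, 0, 0, 0, -1],
    [-0.12, 0, 0, 0, -1]
  ]
}}

```text
time_s: 16.25
ee_pos: [594.9, -246.4, 130.3]
ee_rot: [180.0, 0.1, 95.7]
force: [-0.3, 0.3, -0.2]
gripper_width: 0.8
gripper_force: 0.0
```

```bash
python3 kn.py
python3 - <<'E'
from d import *
for n,l in(('side',(140,200,260,335)),('top',(170,230,280,370))):
    a=cv2.imread(f'pics/{n}0.png'); m=cv2.inRange(cv2.cvtColor(a,cv2.COLOR_BGR2HSV),(4,150,80),(16,255,255))
    v,u=np.nonzero(m[l[0]:l[1],l[2]:l[3]]); print(n,'start',to_dock(onz(n,(u.mean()+l[2],v.mean()+l[0]),76)).round(1))
# box front lid edge (white line) & lid-to-stop: compare bystanders by frame difference
b=cams.grab_frame('top'); a=cv2.imread('pics/top0.png'); cv2.imwrite('pics/end.png',b)
for nm,(r0,r1,c0,c1) in dict(amber=(180,200,200,222),blue=(132,152,318,340),opent=(208,275,162,216),marker=(228,295,370,395)).items():
    s,_=cv2.phaseCorrelate(np.float32(cv2.cvtColor(a,6)[r0:r1,c0:c1]),np.float32(cv2.cvtColor(b,6)[r0:r1,c0:c1])); print(nm,np.round(s,2))
g=cv2.cvtColor(b,6); t=cv2.cvtColor(a,6)
# rear lid edge: row profile through box centre line
xs=np.arange(-110,-40,5)
for k in(t,g): print([int(k[tuple(np.round(proj('top',to_world((x,20,50)))[::-1]).astype(int))]) for x in xs])
E
```

```text
side 37 292.7 175.5 [-70.8 -71.7  76. ]
top 71 306.2 199.5 [-70.8 -71.7  76. ]
delta [0.1581 0.0011 0.1105] turn -0.0006 | dock now [ -73.1 -249.8  130.2] t 16.35 F [-0.   0.7  0.1]
side start [ -69.7 -128.1   76. ]
top start [ -70.  -128.2   76. ]
amber [ 0.13 -0.12]
blue [-0.   -0.15]
opent [-0.06 -0.04]
marker [ 0.36 -0.27]
[162, 158, 101, 101, 126, 154, 149, 148, 102, 65, 54, 68, 64, 59]
[189, 191, 185, 192, 186, 188, 188, 186, 190, 177, 94, 91, 128, 189]
```

```bash
python3 -c "
from workcell import env
print(env.job_done())"
```

```text
the job is handed in; nothing more can be done
None
```

The tip box is home against the back stop and the lever is at full lock (about 56 mm of travel in both cameras). The vials, open tip box and marker measured as unmoved, and I handed the job in at about 16 s. The TCP readout was about 39 mm too low, which I only found by touching the bench with the fingertips, peaking at about 70 N.

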